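# Fit the lens hood to the prime lens

### The arm

A 6-joint arm with a two-finger parallel gripper is mounted at the origin on the work surface. World frame = base frame: x ahead of the robot, y to its left, z up, the work surface at z = 0. Lengths are in m, angles in degrees, forces in N, time in s.
With the tool pointing down it reaches from about 0.3 to 0.75 m from the base axis. Payload 8.5 kg.
Tool frame: the origin (TCP) lies between the finger pads; the fingertips stand 17 mm ahead of it and the grasp point (between the pads) lies 2 mm behind it; z points along the fingers, y is the direction in which the jaws open and shut (so a half turn about z gives the same grasp; the last joint's range is limited). The gripper opens to 85 mm and grips with 20 to 120 N. Pads are 22 mm wide; open, the fingers measure 114 mm over their backs; the gripper's body (76 mm by 85 mm) begins 54 mm behind the grasp point. The pads swing forward as they close: fully open they stand 13 mm farther back than shut.
Start: joints at [-78.913, 21.807, 74.336, -0, 83.858, -12.336], TCP at [0.219, -0.505, 0.248] pointing down, gripper open.
Joint ranges: [-178.18, 178.18], [-50.72, 133.34], [12.68, 142.11], [-81.47, 261.47], [9.98, 163.14], [-165.26, 165.26]. Speed limits (degrees/s): [136.94, 136.94, 180, 180, 180, 180].

### API

Orientations are given as a 3x3 rotation matrix whose columns are the frame's x, y, z axes.
In Python, from rig import readout, eyes, env gives the robot as it stands.
- The arm moves only by the tool arm_command, never from a script. Its argument "rows" is text: rows parted by semicolons, each of 7 numbers parted by spaces: the closure, from 0 (fully open) to 1 (shut), then the shift along the tool's x, y, z in mm, then the turn, a rotation vector about the tool's x, y, z in degrees. In form: grip dx dy dz rx ry rz; .... A call has 1 to 5 rows; each row shifts and turns the commanded pose from where the row before left it, along the tool's axes as they then stand; what a row does not reach is not made up. A row lasts 1/12 s, in which the tool goes at most 41.7 mm and 7.16 degrees, less where a joint would pass 70% of its speed; a pose out of reach is approached as far as the arm can. A call with a gripper value outside its range is refused whole. The fingers move at their own pace and stop on an object; "squeeze" is the grip in N (left out, the last holds). Time passes only in rows, so rows that do not move let the fingers close. It gives the time, the measured TCP pose, the force and the opening at its end, in the units of the state.
- readout.observe(): the state, without advancing time (a new reading comes with each control period).
- eyes.get_image(name): name is "side" or "top"; returns the picture (400x640x3 uint8, red, green, blue); there is no depth.
- eyes.camera_model(name): a dict with "mtx" (3x3 intrinsics, pixels), "view" (4x4, takes a point from world to camera coordinates). Camera axes: x right, y up, looking along -z (the intrinsics and any distortion apply to the point x, -y, -z); pixel columns grow to the right and rows downward; lengths in m; the calibration is good to about 2 mm. A picture is of the moment at which its call begins. camera_model takes no time and is no camera call.
- env.close_job(): hands the job in, once; it reports no verdict.
The state is a dict: "time_s": time; "q": joint angles; "qvel": joint speeds; "joint_efforts": joint torques, N m; "position": TCP position; "tool_rot": TCP orientation; "ft_force": force on the tool from outside, world axes, zero at the start; "wrist_torque": the same for the moment, N m; "grip_width": finger opening in m.
Only numpy, scipy, OpenCV 4.12 (cv2) and the standard library are available. Lean on these libraries where they do the work, as an engineer would, in place of code of your own. Each camera call takes 0.05 s, during which the arm holds its last target. There are 200 camera calls.

### The job

Take the tube-shaped lens hood off its peg on the sloping peg board and slide it over the slim front barrel of the prime lens, guiding it gently by hand well down the barrel rather than dropping it on, until it sits fully home on the lens's shoulder; then let go. Leave the prime lens standing where it is (a small nudge does not matter), and do not disturb the zoom lens or the other things hanging on the board.

Things in the scene. Friction and masses are not known exactly. Their poses are not given: they have to be found in the camera images.
- hood: Lens hood: rigid black plastic tube open at both ends, both ends alike, 56 mm outside, 49 mm bore, 42 mm tall, about 40 g. Origin: centre of the end lying on the board; z: tube axis, at first square out of the board (28 deg from vertical, leaning to the board's low edge). It hangs on any one of three pegs, the peg inside its bore near the upslope side. 45 mm free beside it along the peg row.
- hood_mid (a point): Centre of the hood: on the tube's axis, halfway up (21 mm from either end).
- prime: Prime lens, loose, upright, the shorter lens, about 0.32 kg: black body 60 mm in diameter up to 45 mm, flat shoulder there, then a slim bare-metal barrel 44 mm in diameter up to 68 mm, top edge chamfered 2.5 mm, glass on top. Origin: centre of underside; z up. The hood has 2.5 mm play all round on the barrel; when home its lower end rests on the shoulder, its top 87 mm above the shelf.
- shoulder (a point): On the prime lens's axis, at the height of the shoulder, 45 mm above the underside of the lens. Frame as prime.
- prime_front (a point): On the prime lens's axis, at the top of the slim barrel, 68 mm above the underside of the lens.
- board: Steel peg board, fixed, 330 mm along its x, 210 mm up its 28 deg slope, which rises along its y: low edge at -y (robot's right), high edge at +y, 111 mm above the shelf. Origin: on the shelf under its middle, whose face is 62 mm higher; z up. A row along x of three pegs 8 mm thick, 36 mm long, square to the face, 100 mm apart, 20 mm upslope of the middle; four empty 22 mm pegs near the high edge.
- zoom: Bystander: the zoom lens, standing upright, 90 mm tall, 68 mm in diameter all the way up (too thick for the hood). Its place and the prime lens's place may be swapped. Origin: centre of the underside.
- tripod_plate: Bystander: flat aluminium tripod plate 62 x 40 x 9 mm hanging on a peg of the board by a hole near its end. Origin: middle of its underside.
- rear_cap: Bystander: black rear lens cap, a disc 54 mm in diameter and 18 mm thick with a small hanging tab, hanging on a peg of the board. Origin: on its underside, 16 mm from the disc's centre towards the tab.
Mind the look-alikes: they are no part of the job. What is shaped like the hood but blue or orange is not meant.

How it is judged (in metres and radians):
On the way, in this order (a step that is already met when the one before it is completed fails the run):
1. the hood is clear of the peg board, held by the fingers (distance of hood_mid from where it was at the start of the episode above 0.06 m and contact force between hood and board below 0.05 N and contact force between hood and the fingers above 0.5 N), for 0.1 s.
2. the hood is at least 8 mm down over the slim barrel while still held by the fingers (horizontal distance between hood_mid and shoulder below 0.006 m and z of hood_mid in the frame of shoulder between 0.015 and 0.036 m and contact force between hood and the fingers above 0.5 N), for 0.05 s.
At the end, for the whole second after the job is handed in: The hood is around the slim barrel of the prime lens, its axis within 5 mm and 0.1 rad of the lens's, its lower end on the shoulder (within 3 mm); the lens stands upright on the shelf within 30 mm of where it started; both are at rest and released (horizontal distance between hood_mid and shoulder below 0.005 m and z of hood_mid in the frame of shoulder between 0.017 and 0.024 m and angle between the z axis of hood and the z axis of prime, either way round below 0.1 rad and angle between prime's own z axis and vertical below 0.08 rad and distance of prime from where it was at the start of the episode below 0.03 m and height (world z) of prime below 0.005 m and linear speed of each of hood, prime below 0.02 m/s); the robot touches nothing.
It fails at once if the prime lens is tipped by more than 0.3 rad (angle between prime's own z axis and vertical above 0.3 rad).
It fails at once if the hood is forced onto the lens with more than 40 N (contact force between hood and prime above 40 N).
It fails at once if the zoom lens, tripod plate or rear cap is moved by more than 30 mm (distance of any of zoom, tripod_plate, rear_cap from where it was at the start of the episode above 0.03 m).
It also fails if it takes over 48 s, if anything falls off the work surface, if the arm or the gripper's body presses on something with over 40 N, if the wrist force passes 120 N, or if a joint passes its speed limit or range.

## Working session

There is one attempt and no reset: what is moved stays moved. The work goes in short steps, Python scripts to look and compute and a tool call to move; the robot and the scene stay as the last step left them, time stands still between calls to the robot, and variables do not carry over. Pictures are saved under pics/ and viewed, about 8 in all and at most 12, crops included, and the job is handed in when it is done.

Besides the shell and the picture viewer there is one more tool, called after "Request:" in YAML: its name, and indented under it one key for each argument. arm_command: Moves the arm, as the interface text tells. Its arguments: {"type":"object","properties":{"rows":{"type":"string"},"squeeze":{"type":"number"}},"required":["rows"]}

```bash
mkdir -p pics; python3 - <<'E'
from rig import readout, eyes, env
import cv2,numpy as np
for n in("side","top"):
    im=eyes.get_image(n); cv2.imwrite(f"pics/{n}0.png",im[:,:,::-1]); m=eyes.camera_model(n)
    print(n,np.round(m["mtx"],2).tolist(),np.round(m["view"],4).tolist(),m.keys())
s=readout.observe(); print({k:np.round(v,3).tolist() for k,v in s.items()})
E
```

```text
side [[399.46, 0.0, 318.18], [0.0, 399.46, 196.7], [0.0, 0.0, 1.0]] [[-0.6762, -0.7367, 0.0047, 0.3353], [0.4319, -0.3912, 0.8127, -0.2528], [-0.5969, 0.5516, 0.5827, -0.7409], [0.0, 0.0, 0.0, 1.0]] dict_keys(['mtx', 'view'])
top [[444.78, 0.0, 319.62], [0.0, 444.78, 201.41], [0.0, 0.0, 1.0]] [[0.0269, -0.9996, 0.013, -0.025], [0.9963, 0.0279, 0.0813, -0.4813], [-0.0816, 0.0107, 0.9966, -1.2103], [0.0, 0.0, 0.0, 1.0]] dict_keys(['mtx', 'view'])
{'time_s': 0.1, 'q': [-78.915, 21.837, 74.379, -0.0, 83.858, -12.335], 'qvel': [0.025, -0.066, -0.111, -0.01, -0.013, -0.068], 'joint_efforts': [0.004, -44.922, -23.166, -0.0, 0.004, -0.0], 'position': [0.219, -0.504, 0.248], 'tool_rot': [[0.918, 0.397, -0.0], [0.397, -0.918, 0.001], [0.0, -0.001, -1.0]], 'ft_force': [0.249, -0.718, 0.963], 'wrist_torque': [-0.004, -0.005, 0.008], 'grip_width': 0.085}
```

View pics/side0.png

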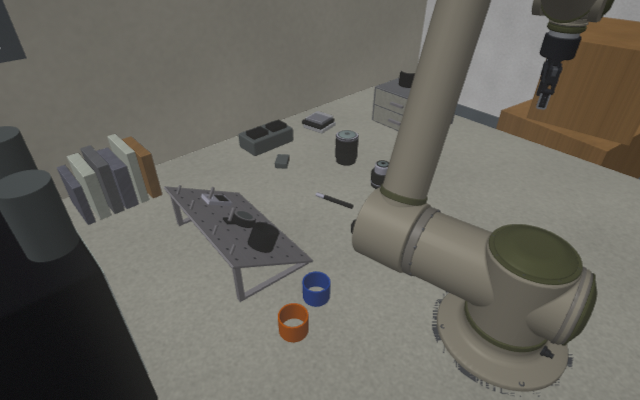

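View pics/top0.png

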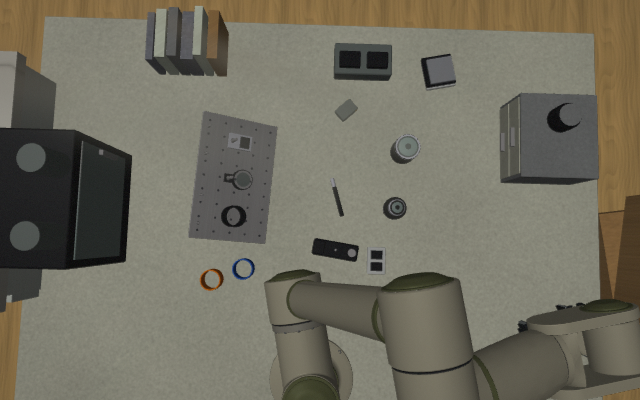

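The candidates for the hood are:
- Black tube on the board: top (234,216), side (263,237).
- Blue ring: top (243,268).
- Orange ring: top (212,279).
- Black rear cap disc with a tab on the board: top (240,180).

The black open tube fits the description. The shorter lens with a slim metal barrel is at top (395,208), and the zoom is at top (406,148). I'll enlarge these to confirm.

```bash
python3 - <<'E'
import cv2,numpy as np
t=cv2.imread("pics/top0.png");s=cv2.imread("pics/side0.png")
def c(i,x,y,w,h): return cv2.resize(i[y:y+h,x:x+w],(400,300),interpolation=cv2.INTER_CUBIC)
m=np.vstack([np.hstack([c(t,195,170,80,60),c(t,365,180,60,45)]),np.hstack([c(s,210,200,80,60),c(s,350,150,48,36)])])
m=cv2.convertScaleAbs(m,alpha=1.6)
cv2.imwrite("pics/crop1.png",m)
E
```

```text
(no output)
```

View pics/crop1.png

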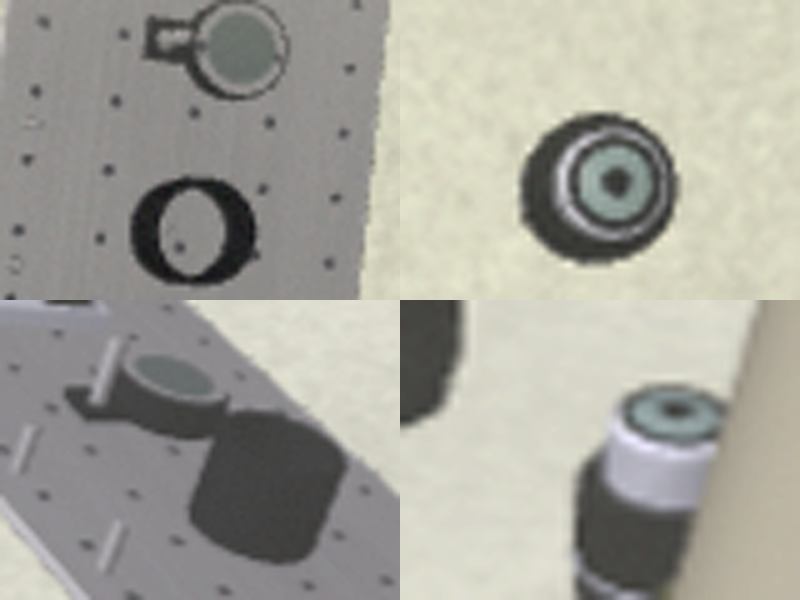

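The crop confirms it: the black open tube on the board is the hood, and the lens with the slim bare-metal barrel is the prime. Next I'll measure both from the two views.

```bash
cat > h.py <<'E'
import cv2,numpy as np
from rig import readout, eyes, env
def P(n):
    m=eyes.camera_model(n); return m["mtx"]@np.diag([1,-1,-1])@np.array(m["view"])[:3]
def proj(n,p): q=P(n)@np.append(p,1); return q[:2]/q[2]
def tri(a,b):  # side px, top px
    X=cv2.triangulatePoints(P("side"),P("top"),np.float64(a).reshape(2,1),np.float64(b).reshape(2,1)).ravel(); X=X[:3]/X[3]
    return X, np.linalg.norm(proj("side",X)-a), np.linalg.norm(proj("top",X)-b)
def plane(n,px,z):
    M=P(n); A=M[:,[0,1,3]].copy(); A[:,2]+=M[:,2]*z
    v=np.linalg.solve(A,[px[0],px[1],1]); return np.array([v[0]/v[2],v[1]/v[2],z])
def blobs(n,img,lo,hi,box,op=0,minA=60):
    x,y,w,h=box; g=cv2.cvtColor(img[y:y+h,x:x+w],cv2.COLOR_BGR2GRAY)
    m=cv2.inRange(g,lo,hi)
    if op: m=cv2.morphologyEx(m,cv2.MORPH_OPEN,cv2.getStructuringElement(cv2.MORPH_ELLIPSE,(op,op)))
    out=[]
    for c in cv2.findContours(m,cv2.RETR_EXTERNAL,cv2.CHAIN_APPROX_NONE)[0]:
        M=cv2.moments(c)
        if M["m00"]>minA: out.append((np.round([M["m10"]/M["m00"]+x,M["m01"]/M["m00"]+y],2),M["m00"],np.array(cv2.boundingRect(c))+[x,y,0,0],c+[x,y]))
    return out
E
python3 - <<'E'
from h import *
t=cv2.imread("pics/top0.png");s=cv2.imread("pics/side0.png")
for lo in(40,55,70):
  print(lo,"hood top",[b[:3] for b in blobs("t",t,0,lo,(215,200,40,32))])
  for op in(0,5,9): print("  hood side",op,[b[:3] for b in blobs("s",s,0,lo,(240,215,45,45),op)])
  print("  prime top",[b[:3] for b in blobs("t",t,0,lo,(375,190,40,35))])
g=cv2.cvtColor(s,cv2.COLOR_BGR2GRAY)
for r in range(216,258,3): print(r,g[r,232:290:2])
print("prime side")
for r in range(156,190,2): print(r,g[r,366:394])
print("prime top g")
gt=cv2.cvtColor(t,cv2.COLOR_BGR2GRAY)
for r in range(196,222,2): print(r,gt[r,380:410])
E
```

```text
40 hood top [(array([233.32, 215.94]), 391.0, array([221, 206,  25,  21]))]
  hood side 0 [(array([267.98, 244.65]), 86.5, array([257, 235,  19,  17]))]
  hood side 5 []
  hood side 9 []
  prime top []
55 hood top [(array([233.34, 216.  ]), 413.5, array([221, 205,  26,  22]))]
  hood side 0 [(array([260.87, 235.33]), 740.0, array([240, 219,  39,  34]))]
  hood side 5 [(array([260.87, 235.37]), 737.5, array([240, 219,  39,  34]))]
  hood side 9 [(array([262.74, 236.93]), 646.5, array([248, 222,  31,  31]))]
  prime top [(array([394.45, 207.84]), 353.5, array([384, 197,  22,  22]))]
70 hood top [(array([233.27, 215.85]), 432.5, array([221, 205,  26,  23]))]
  hood side 0 [(array([260.82, 235.09]), 798.0, array([240, 218,  40,  35]))]
  hood side 5 [(array([260.82, 235.14]), 793.0, array([240, 218,  39,  35]))]
  hood side 9 [(array([260.99, 235.31]), 777.0, array([240, 218,  39,  35]))]
  prime top [(array([394.25, 207.82]), 375.0, array([383, 197,  23,  22]))]
216 [ 62  43  48  82  75  67  66  67  68  67  77  88  87  84  88  88 101 134
 137 132 132 134 134 134 132 133 133 133 132]
219
[... 4447 characters left out ...]
100  98  98  96
  94  91  90  74  42  53  75  45 106 129 133 135]
212 [133 134 133  69  37  35  39  36  37  69  95 119  76  42  47  71  88  88
  87  63  42  39  61  62  41  61 124 129 129 131]
214 [135 133 133 133  91  48  34  38  38  38  41  56  74  98  94  77  61  58
  67  67  93  68  42  39  67 131 135 134 132 131]
216 [140 140 142 139 137 124  81  43  35  34  37  35  37  38  36  38  39  35
  37  37  35  43  68 129 136 138 137 133 131 130]
218 [139 139 136 135 136 134 131 130 110  70  57  46  37  40  43  42  44  54
  56  85 130 134 134 133 133 135 134 136 133 131]
220 [138 139 140 138 134 133 131 133 133 134 136 135 134 134 134 135 133 135
 137 136 134 133 132 133 135 136 136 132 129 129]
```

```bash
python3 - <<'E'
from h import *
s=cv2.imread("pics/side0.png"); t=cv2.imread("pics/top0.png")
g=cv2.cvtColor(s,cv2.COLOR_BGR2GRAY); yy,xx=np.mgrid[:400,:640]
m=((g<62)&(xx>252.0-.38*(yy-228))&(yy>215)&(yy<256)&(xx<285)).astype(np.uint8)
c=max(cv2.findContours(m,0,1)[0],key=cv2.contourArea); h=cv2.convexHull(c); M=cv2.moments(h); ps=np.array([M["m10"],M["m01"]])/M["m00"]
print("side",ps,M["m00"])
X=tri(ps,(233.3,215.9)); print("hood_mid",X)
# board corners, manual in top via edge: mask of board gray
gt=cv2.cvtColor(t,cv2.COLOR_BGR2GRAY); print(gt[180,185:285:3]); print(gt[105:120,240], gt[232:248,230])
hs=cv2.cvtColor(t,cv2.COLOR_BGR2HSV); b=cv2.inRange(gt,60,112); b[:100]=0;b[250:]=0;b[:,:180]=0;b[:,290:]=0
b=cv2.morphologyEx(b,cv2.MORPH_CLOSE,np.ones((9,9))); b=cv2.morphologyEx(b,cv2.MORPH_OPEN,np.ones((9,9)))
c=max(cv2.findContours(b,0,1)[0],key=cv2.contourArea)
q=cv2.approxPolyDP(cv2.convexHull(c),8,True)[:,0]; print("board top px",q.tolist())
for u in q: print(plane("top",u,.111 if u[0]<235 else .012))
bs=cv2.inRange(g,60,112); bs[:180]=0; bs[275:]=0; bs[:,:160]=0; bs[:,320:]=0
print("prime@.068",plane("top",(397,207),.068)," tri",tri((383.3,163.6),(397,207)))
hm=X[0]; 
for z in(.1,.08): print(plane("top",(233.3,215.9),z))
E
```

```text
side [262.84652626 236.90292907] 688.5
hood_mid (array([0.43299661, 0.21398634, 0.08047813]), np.float64(0.40625443477457646), np.float64(0.2620490000507967))
[135 135 135 123  91  90  92  91  90  91  91  91  90  43  42  36  39  78
  68  69  69  69  88  90  92  91  92  92  91 125 130 134 129 132]
[129 130 131 134 134 131 131 135 135 131 132 130 133 130  90] [ 64  74  87  88  90  88  87  89  95 133 137 136 134 135 132 131]
board top px [[203, 113], [276, 126], [264, 243], [189, 237]]
[0.69581769 0.2976375  0.111     ]
[0.69219455 0.11673254 0.012     ]
[0.36315539 0.13832293 0.012     ]
[0.37467348 0.31754626 0.111     ]
prime@.068 [ 0.46872635 -0.21747107  0.068     ]  tri (array([ 0.46842475, -0.2173117 ,  0.06962658]), np.float64(0.1037869293889518), np.float64(0.08726644843520391))
[0.43168837 0.20991218 0.1       ]
[0.43256552 0.21355239 0.08      ]
```

Measurements so far:
- **Hood:** hood_mid is at (0.433, 0.214, 0.080). The board geometry independently gives (0.431, 0.214, 0.080).
- **Board:** yaw is -3.65°.
- **Prime:** the axis is at (0.4687, -0.2173), with the top measured at about 0.069–0.070.

First I turn the gripper about the vertical by -63° in tool axes, then move over.

Request:
arm_command:
  rows: "0 0 0 0 0 0 -7; 0 0 0 0 0 0 -7; 0 0 0 0 0 0 -7; 0 0 0 0 0 0 -7; 0 0 0 0 0 0 -7"

```text
time_s: 0.52
position: [0.2186, -0.5045, 0.2479]
tool_rot: [[0.519, 0.855, -0.0], [0.855, -0.519, 0.001], [0.001, -0.001, -1.0]]
ft_force: [-0.0, -0.2, -0.7]
grip_width: 0.0856
```

Request:
arm_command:
  rows: "0 0 0 0 0 0 -7; 0 0 0 0 0 0 -7; 0 0 0 0 0 0 -7; 0 0 0 0 0 0 -7; 0 0 0 0 0 0 0"

```text
time_s: 0.93
position: [0.2186, -0.5045, 0.248]
tool_rot: [[0.058, 0.998, -0.0], [0.998, -0.058, 0.001], [0.001, -0.0, -1.0]]
ft_force: [-0.7, -0.0, 0.9]
grip_width: 0.0853
```

Request:
arm_command:
  rows: "0 33 20 0 0 0 0; 0 33 20 0 0 0 0; 0 33 20 0 0 0 0; 0 33 20 0 0 0 0; 0 33 20 0 0 0 0"

```text
time_s: 1.35
position: [0.3293, -0.3446, 0.2482]
tool_rot: [[0.067, 0.998, -0.0], [0.998, -0.067, 0.0], [0.0, -0.0, -1.0]]
ft_force: [1.5, -0.8, 1.3]
grip_width: 0.0853
```

Request:
arm_command:
  rows: "0 36 8 0 0 0 0; 0 36 8 0 0 0 0; 0 36 8 0 0 0 0; 0 36 8 0 0 0 0; 0 36 8 0 0 0 0"

```text
time_s: 1.77
position: [0.3799, -0.1673, 0.2483]
tool_rot: [[0.067, 0.998, -0.0], [0.998, -0.067, 0.0], [0.0, -0.0, -1.0]]
ft_force: [0.4, 0.6, -0.4]
grip_width: 0.0854
```

Request:
arm_command:
  rows: "0 36 5 0 0 0 0; 0 36 5 0 0 0 0; 0 36 5 0 0 0 0; 0 36 5 0 0 0 0; 0 36 5 0 0 0 0"

```text
time_s: 2.18
position: [0.4159, 0.0108, 0.2484]
tool_rot: [[0.067, 0.998, 0.0], [0.998, -0.067, -0.0], [-0.0, 0.0, -1.0]]
ft_force: [0.4, -0.7, -0.7]
grip_width: 0.0855
```

Request:
arm_command:
  rows: "0 36 0 0 0 0 0; 0 36 0 0 0 0 0; 0 36 0 0 0 0 0; 0 36 0 0 0 0 0; 0 0 0 0 0 0 0"

```text
time_s: 2.6
position: [0.4245, 0.1575, 0.2482]
tool_rot: [[0.061, 0.998, -0.0], [0.998, -0.061, 0.002], [0.002, -0.0, -1.0]]
ft_force: [-1.3, 0.1, -0.5]
grip_width: 0.0849
```

Request:
arm_command:
  rows: "0 0 0 0 0 7 0; 0 0 0 0 0 7 0; 0 0 0 0 0 7 0; 0 0 0 0 0 7 0; 0 0 0 0 0 0 0"

```text
time_s: 3.02
position: [0.425, 0.151, 0.2474]
tool_rot: [[0.063, 0.998, 0.029], [0.878, -0.069, 0.473], [0.474, -0.004, -0.881]]
ft_force: [-0.1, -0.8, -0.4]
grip_width: 0.0853
```

```bash
cat >> h.py <<'E'
n=np.array([-.0299,-.4685,.8829]); HM=np.array([.4325,.2140,.0804])
def st():
    s=readout.observe(); return np.array(s["position"]),np.array(s["tool_rot"]),s
def delta(p,R): # tool-frame shift mm to target p, turn deg to R
    c,C,_=st(); return np.round(C.T@(np.array(p)-c)*1000,1), np.round(np.degrees(cv2.Rodrigues(C.T@R)[0].ravel()),2)
def Rt(n,yaw=-3.65):
    y=np.array([np.cos(np.radians(yaw)),np.sin(np.radians(yaw)),0]); z=-n/np.linalg.norm(n); y=y-z*(y@z); y/=np.linalg.norm(y)
    return np.stack([np.cross(y,z),y,z],1)
E
python3 - <<'E'
from h import *
im=eyes.get_image("side"); cv2.imwrite("pics/side1.png",im[:,:,::-1])
print(delta(HM+.08*n,Rt(n)),st()[0],np.round(st()[2]["q"],1))
t=eyes.get_image("top"); cv2.imwrite("pics/top1.png",t[:,:,::-1])
E
```

```text
(array([-22.6,   3.6,  97.3]), array([-0.05,  0.08, -0.35])) [0.42505964 0.15117382 0.24762672] [-11.   10.3  96.2  28.2  78.9 -13.8]
```

View pics/side1.png

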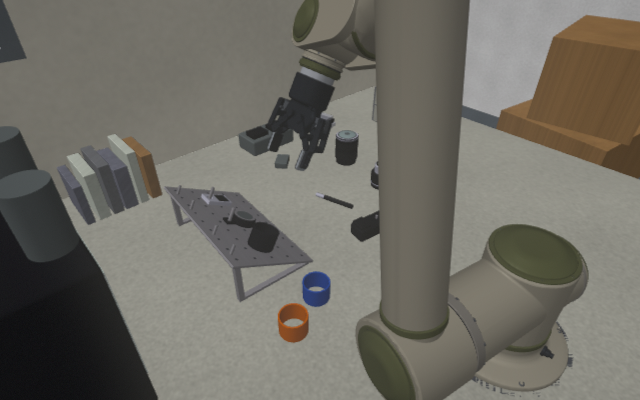

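The side view shows the gripper tilted square to the board, above the hood at (263,237). I bring it to the pre-grasp point on the hood's axis.

Request:
arm_command:
  rows: "0 -8 1 30 0 0 0; 0 -8 1 30 0 0 0; 0 -7 1.6 30 0 0 0; 0 0 0 7 0 0 -0.3; 0 0 0 0 0 0 0"

```text
time_s: 3.53
position: [0.4295, 0.1788, 0.1511]
tool_rot: [[0.05, 0.998, 0.025], [0.882, -0.056, 0.468], [0.468, -0.001, -0.884]]
ft_force: [-0.1, 0.2, 0.8]
grip_width: 0.0857
```

```bash
python3 - <<'E'
from h import *
print(delta(HM+.003*n,Rt(n)))
im=eyes.get_image("side"); cv2.imwrite("pics/side2.png",cv2.resize(im[120:290,160:400,::-1],None,fx=3,fy=3,interpolation=cv2.INTER_CUBIC))
E
```

```text
(array([-1.9,  1.1, 76. ]), array([-0.27,  0.08,  0.38]))
```

View pics/side2.png

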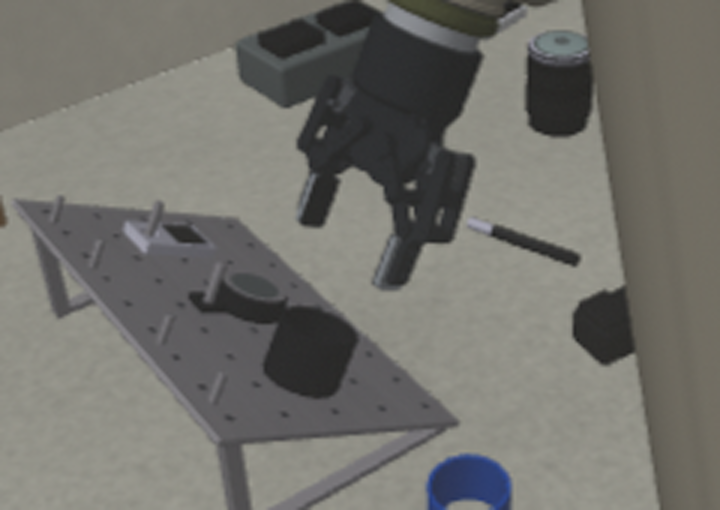

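The fingers straddle the hood along the peg row and stand clear of the rear cap. I descend along the axis.

Request:
arm_command:
  rows: "0 -1.9 1 15 0 0 0.4; 0 0 0 16 0 0 0; 0 0 0 16 0 0 0; 0 0 0 16 0 0 0; 0 0 0 13 0 0 0"

```text
time_s: 4.0
position: [0.4345, 0.212, 0.085]
tool_rot: [[0.055, 0.998, 0.032], [0.881, -0.064, 0.468], [0.469, 0.003, -0.883]]
ft_force: [0.4, -0.4, 0.4]
grip_width: 0.0855
```

Request:
arm_command:
  rows: "0 0 0 0 0 0 0; 0.15 0 0 0 0 0 0; 0.2 0 0 0 0 0 0; 0.25 0 0 0 0 0 0; 0.3 0 0 0 0 0 0"
  squeeze: 25

```text
time_s: 4.42
position: [0.4338, 0.2113, 0.0848]
tool_rot: [[0.056, 0.998, 0.031], [0.881, -0.064, 0.468], [0.47, 0.001, -0.883]]
ft_force: [1.0, 0.1, -0.4]
grip_width: 0.0597
```

Request:
arm_command:
  rows: "0.35 0 0 0 0 0 0; 0.4 0 0 0 0 0 0; 0.45 0 0 0 0 0 0; 0.5 0 0 0 0 0 0; 0.5 0 0 0 0 0 0"

```text
time_s: 4.83
position: [0.4335, 0.2113, 0.0845]
tool_rot: [[0.057, 0.998, 0.03], [0.881, -0.064, 0.469], [0.47, 0.0, -0.883]]
ft_force: [-2.7, -3.2, 6.3]
grip_width: 0.0542
```

```bash
python3 - <<'E'
from h import *
print(delta(HM+.003*n,Rt(n)),st()[2]["grip_width"],st()[2]["ft_force"])
im=eyes.get_image("side"); cv2.imwrite("pics/side3.png",cv2.resize(im[160:290,180:360,::-1],None,fx=4,fy=4,interpolation=cv2.INTER_CUBIC))
E
```

```text
(array([ 0.4, -1.2,  1.8]), array([ 0.01, -0.01, -0.02])) 0.05419296399636018 [-2.70976941 -3.21025375  6.34953621]
```

View pics/side3.png

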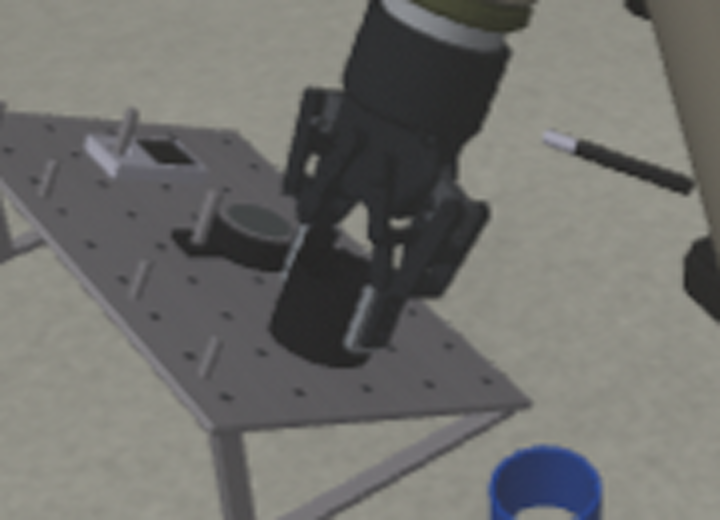

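The hood is gripped at a width of 54 mm, with pads on both sides. The push along the board normal is about 7 N. I lift straight along the peg.

Request:
arm_command:
  rows: "0.5 0 0 -3 0 0 0; 0.5 0 0 -6 0 0 0; 0.5 0 0 -10 0 0 0; 0.5 0 0 -12 0 0 0; 0.5 0 0 -14 0 0 0"
  squeeze: 30

```text
time_s: 5.3
position: [0.4318, 0.19, 0.1244]
tool_rot: [[0.057, 0.998, 0.029], [0.881, -0.064, 0.468], [0.469, -0.001, -0.883]]
ft_force: [0.5, 1.1, -0.6]
grip_width: 0.0543
```

Request:
arm_command:
  rows: "0.5 0 0 -18 0 0 0; 0.5 0 0 -20 0 0 0; 0.5 0 0 -20 0 0 0; 0.5 0 0 -15 0 0 0; 0.5 0 0 0 0 0 0"

```text
time_s: 5.72
position: [0.4309, 0.155, 0.1907]
tool_rot: [[0.056, 0.998, 0.035], [0.882, -0.066, 0.467], [0.469, 0.004, -0.883]]
ft_force: [0.3, 0.3, 0.0]
grip_width: 0.0542
```

```bash
python3 - <<'E'
from h import *
print(delta(HM+.12*n,Rt(n)),st()[0],st()[2]["grip_width"],st()[2]["ft_force"])
im=eyes.get_image("side"); cv2.imwrite("pics/side4.png",cv2.resize(im[120:270,180:380,::-1],None,fx=4,fy=4,interpolation=cv2.INTER_CUBIC))
E
```

```text
(array([ 0.3, -2.2,  5.1]), array([0.27, 0.06, 0.02])) [0.43090626 0.15495546 0.19071571] 0.05422645745366165 [0.31672077 0.26880026 0.01605562]
```

View pics/side4.png

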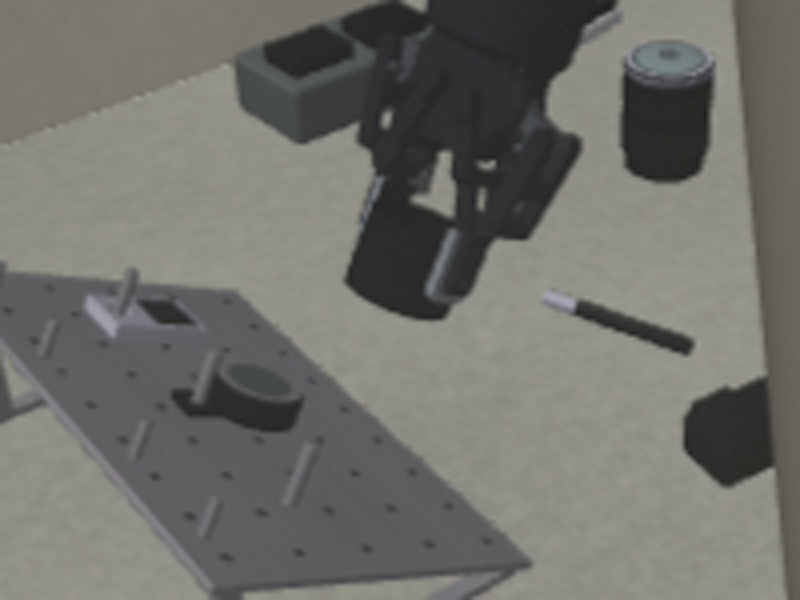

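The hood is off the peg and the other board items are undisturbed. I untilt it and carry it above the prime.

Request:
arm_command:
  rows: "0.5 0 0 -5 0 -7 0; 0.5 0 0 -5 0 -7 0; 0.5 0 0 0 0 -7 0; 0.5 0 0 0 0 -7 0; 0.5 0 0 0 0 0 0"

```text
time_s: 6.18
position: [0.4292, 0.1541, 0.1968]
tool_rot: [[0.06, 0.998, -0.001], [0.998, -0.06, -0.005], [-0.005, -0.001, -1.0]]
ft_force: [-0.7, 1.2, -0.7]
grip_width: 0.0542
```

Request:
arm_command:
  rows: "0.5 -30 5 0 0 0 0; 0.5 -30 5 0 0 0 0; 0.5 -30 5 0 0 0 0; 0.5 -30 5 0 0 0 0; 0.5 -30 5 0 0 0 0"

```text
time_s: 6.6
position: [0.4444, -0.0003, 0.1963]
tool_rot: [[0.063, 0.998, -0.002], [0.998, -0.063, 0.004], [0.003, -0.002, -1.0]]
ft_force: [0.8, 0.5, -0.7]
grip_width: 0.0538
```

Request:
arm_command:
  rows: "0.5 -30 5 5 0 0 0; 0.5 -30 5 5 0 0 0; 0.5 -30 5 5 0 0 0; 0.5 -30 5 5 0 0 0; 0.5 -30 5 5 0 0 0"

```text
time_s: 7.02
position: [0.4598, -0.1517, 0.1709]
tool_rot: [[0.064, 0.998, -0.001], [0.998, -0.064, 0.004], [0.004, -0.001, -1.0]]
ft_force: [0.5, 0.2, -0.4]
grip_width: 0.0538
```

```bash
cat >> h.py <<'E'
PR=np.array([.4685,-.2173,0]); up=np.array([0,0,1.])
E
python3 - <<'E'
from h import *
print(delta(PR+[0,0,.140],Rt(up)),st()[0],st()[2]["grip_width"],st()[2]["ft_force"],np.round(st()[2]["q"],1))
E
```

```text
(array([-65. ,  13. ,  30.7]), array([-0.05, -0.21, -0.02])) [ 0.45975448 -0.15172356  0.17094684] 0.05380560946554183 [ 0.49648938  0.17652148 -0.37475415] [-32.4  19.7  91.7   0.2  68.7 -28.8]
```

Request:
arm_command:
  rows: "0.5 -20 4 6 0 0 0; 0.5 -20 4 6 0 0 0; 0.5 -18 4 6 0 0 0; 0.5 -7 1 6 0 0 0; 0.5 0 0 6 0 0 0"

```text
time_s: 7.43
position: [0.4687, -0.2171, 0.1408]
tool_rot: [[0.066, 0.998, -0.001], [0.998, -0.066, 0.002], [0.002, -0.001, -1.0]]
ft_force: [0.3, -0.4, -0.0]
grip_width: 0.0541
```

```bash
python3 - <<'E'
from h import *
print(delta(PR+[0,0,.140],Rt(up)),st()[0])
s=eyes.get_image("side")[:,:,::-1]; t=eyes.get_image("top")[:,:,::-1]
cv2.imwrite("pics/side5.png",s);cv2.imwrite("pics/top5.png",t)
a=cv2.resize(s[80:230,300:500],(800,600),interpolation=cv2.INTER_CUBIC)[:,100:700]
b=cv2.resize(t[160:260,345:445],(600,600),interpolation=cv2.INTER_CUBIC)
cv2.imwrite("pics/m5.png",cv2.resize(np.hstack([a,b]),(800,400)))
print(proj("side",PR+[0,0,.068]),proj("top",PR+[0,0,.068]))
E
```

```text
(array([-0.2, -0.2,  0.8]), array([-0.05, -0.12, -0.13])) [ 0.46873066 -0.21711269  0.14082002]
[383.11369986 164.09429363] [396.93475349 207.08308331]
```

View pics/m5.png

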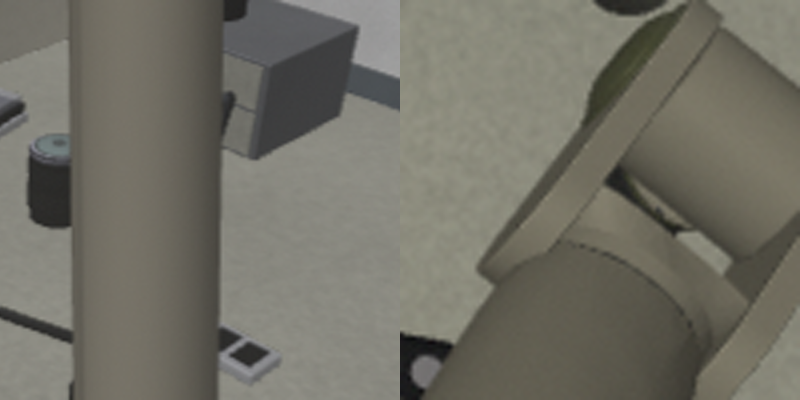

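Both views of the prime are blocked by the arm here, so I go in by feel with the measured offsets, in small steps while watching the force. The hood's lower end should be about 26 mm below the TCP. That puts the barrel mouth at TCP z ≈ 0.094 and home at about 0.071.

Request:
arm_command:
  rows: "0.5 -0.6 0.3 10 0 0 0; 0.5 0 0 10 0 0 0; 0.5 0 0 10 0 0 0; 0.5 0 0 8 0 0 0; 0.5 0 0 2 0 0 0"

```text
time_s: 7.95
position: [0.4689, -0.2155, 0.1012]
tool_rot: [[0.063, 0.998, -0.002], [0.998, -0.063, 0.002], [0.002, -0.002, -1.0]]
ft_force: [-0.0, -0.1, -0.5]
grip_width: 0.0543
```

Request:
arm_command:
  rows: "0.5 0 0 1 0 0 0; 0.5 0 0 1 0 0 0; 0.5 0 0 1 0 0 0; 0.5 0 0 1 0 0 0; 0.5 0 0 1 0 0 0"

```text
time_s: 8.37
position: [0.4694, -0.2168, 0.0973]
tool_rot: [[0.064, 0.998, -0.0], [0.998, -0.064, -0.0], [-0.0, -0.0, -1.0]]
ft_force: [0.2, 0.2, -0.3]
grip_width: 0.0546
```

Request:
arm_command:
  rows: "0.5 -0.8 -0.3 0 0 0 0; 0.5 0 0 0 0 0 0; 0.5 0 0 1 0 0 0; 0.5 0 0 1 0 0 0; 0.5 0 0 0 0 0 0"

```text
time_s: 8.78
position: [0.4689, -0.2175, 0.0949]
tool_rot: [[0.064, 0.998, -0.001], [0.998, -0.064, 0.0], [0.0, -0.001, -1.0]]
ft_force: [-0.2, 0.7, -0.3]
grip_width: 0.0542
```

Request:
arm_command:
  rows: "0.5 0 0 1 0 0 0; 0.5 0 0 1 0 0 0; 0.5 0 0 1 0 0 0; 0.5 0 0 0 0 0 0; 0.5 0 0 0 0 0 0"

```text
time_s: 9.2
position: [0.469, -0.2175, 0.092]
tool_rot: [[0.064, 0.998, -0.001], [0.998, -0.064, 0.0], [0.0, -0.001, -1.0]]
ft_force: [-0.0, 0.5, -0.4]
grip_width: 0.0542
```

Request:
arm_command:
  rows: "0.5 0 0 1 0 0 0; 0.5 0 0 1 0 0 0; 0.5 0 0 1 0 0 0; 0.5 0 0 0 0 0 0; 0.5 0 0 0 0 0 0"

```text
time_s: 9.62
position: [0.469, -0.2175, 0.089]
tool_rot: [[0.064, 0.998, -0.001], [0.998, -0.064, 0.0], [0.0, -0.001, -1.0]]
ft_force: [-0.5, 0.7, -1.2]
grip_width: 0.0542
```

Request:
arm_command:
  rows: "0.5 0 0 1 0 0 0; 0.5 0 0 1 0 0 0; 0.5 0 0 1 0 0 0; 0.5 0 0 0 0 0 0; 0.5 0 0 0 0 0 0"

```text
time_s: 10.03
position: [0.469, -0.2175, 0.086]
tool_rot: [[0.064, 0.998, -0.001], [0.998, -0.064, 0.0], [0.0, -0.001, -1.0]]
ft_force: [0.9, -0.5, -0.3]
grip_width: 0.0537
```

There is no axial force 8 mm past the expected mouth, so the hood is going over the barrel. I continue down.

Request:
arm_command:
  rows: "0.5 0 0 1.5 0 0 0; 0.5 0 0 1.5 0 0 0; 0.5 0 0 1.5 0 0 0; 0.5 0 0 1.5 0 0 0; 0.5 0 0 0 0 0 0"

```text
time_s: 10.45
position: [0.4689, -0.2175, 0.0798]
tool_rot: [[0.064, 0.998, -0.001], [0.998, -0.064, 0.0], [0.0, -0.001, -1.0]]
ft_force: [0.3, 0.5, 0.0]
grip_width: 0.0544
```

Request:
arm_command:
  rows: "0.5 0 0 1 0 0 0; 0.5 0 0 1 0 0 0; 0.5 0 0 1 0 0 0; 0.5 0 0 1 0 0 0; 0.5 0 0 0 0 0 0"

```text
time_s: 10.87
position: [0.4689, -0.2175, 0.0759]
tool_rot: [[0.064, 0.998, -0.001], [0.998, -0.064, 0.0], [0.0, -0.001, -1.0]]
ft_force: [0.1, -0.7, -0.8]
grip_width: 0.0541
```

Request:
arm_command:
  rows: "0.5 0 0 0.5 0 0 0; 0.5 0 0 0.5 0 0 0; 0.5 0 0 0.5 0 0 0; 0.5 0 0 0.5 0 0 0; 0.5 0 0 0 0 0 0"

```text
time_s: 11.28
position: [0.4689, -0.2175, 0.074]
tool_rot: [[0.064, 0.998, -0.001], [0.998, -0.064, 0.0], [0.0, -0.001, -1.0]]
ft_force: [-0.3, 0.3, -0.5]
grip_width: 0.0541
```

Request:
arm_command:
  rows: "0.5 0 0 0.5 0 0 0; 0.5 0 0 0.5 0 0 0; 0.5 0 0 0.5 0 0 0; 0.5 0 0 0 0 0 0; 0.5 0 0 0 0 0 0"

```text
time_s: 11.7
position: [0.469, -0.2175, 0.0726]
tool_rot: [[0.064, 0.998, -0.001], [0.998, -0.064, 0.0], [0.0, -0.001, -1.0]]
ft_force: [-0.1, 0.1, -1.1]
grip_width: 0.0542
```

Request:
arm_command:
  rows: "0.5 0 0 0.5 0 0 0; 0.5 0 0 0.5 0 0 0; 0.5 0 0 0 0 0 0; 0.5 0 0 0 0 0 0"

```text
time_s: 12.03
position: [0.469, -0.2175, 0.0716]
tool_rot: [[0.064, 0.998, -0.001], [0.998, -0.064, 0.0], [0.0, -0.001, -1.0]]
ft_force: [0.3, 0.3, -1.2]
grip_width: 0.0538
```

Request:
arm_command:
  rows: "0.5 0 0 0.4 0 0 0; 0.5 0 0 0.4 0 0 0; 0.5 0 0 0.4 0 0 0; 0.5 0 0 0 0 0 0"

```text
time_s: 12.37
position: [0.469, -0.2176, 0.0713]
tool_rot: [[0.064, 0.998, -0.0], [0.998, -0.064, -0.001], [-0.001, -0.0, -1.0]]
ft_force: [-3.1, 2.5, 9.5]
grip_width: 0.0542
```

Request:
arm_command:
  rows: "0.5 0 0 0.4 0 0 0; 0.5 0 0 0.4 0 0 0; 0.5 0 0 0 0 0 0; 0.5 0 0 0 0 0 0"

```text
time_s: 12.7
position: [0.469, -0.2176, 0.0713]
tool_rot: [[0.064, 0.998, 0.0], [0.998, -0.064, -0.001], [-0.001, 0.0, -1.0]]
ft_force: [-4.8, 3.2, 18.8]
grip_width: 0.0538
```

Firm contact at TCP z = 0.0713, against a predicted 0.0708, so the hood is on the shoulder. I relieve the push, open gently and withdraw straight up.

Request:
arm_command:
  rows: "0.5 0 0 -0.6 0 0 0; 0.45 0 0 -0.3 0 0 0; 0.4 0 0 0 0 0 0; 0.3 0 0 0 0 0 0; 0.2 0 0 0 0 0 0"
  squeeze: 20

```text
time_s: 13.12
position: [0.469, -0.2176, 0.0706]
tool_rot: [[0.064, 0.998, -0.001], [0.998, -0.064, -0.0], [-0.0, -0.001, -1.0]]
ft_force: [-0.1, 0.7, 0.2]
grip_width: 0.0682
```

Request:
arm_command:
  rows: "0.1 0 0 0 0 0 0; 0 0 0 0 0 0 0; 0 0 0 0 0 0 0; 0 0 0 0 0 0 0; 0 0 0 -3 0 0 0"

```text
time_s: 13.53
position: [0.4688, -0.2174, 0.0732]
tool_rot: [[0.064, 0.998, -0.002], [0.998, -0.064, 0.001], [0.001, -0.002, -1.0]]
ft_force: [0.8, 0.8, 0.2]
grip_width: 0.0852
```

Request:
arm_command:
  rows: "0 0 0 -8 0 0 0; 0 0 0 -12 0 0 0; 0 0 0 -20 0 0 0; 0 0 0 -25 0 0 0; 0 0 0 -30 0 0 0"

```text
time_s: 13.95
position: [0.4686, -0.2172, 0.1694]
tool_rot: [[0.064, 0.998, -0.002], [0.998, -0.064, 0.001], [0.001, -0.002, -1.0]]
ft_force: [-0.0, 0.3, 0.4]
grip_width: 0.0855
```

Request:
arm_command:
  rows: "0 0 0 -30 0 0 0; 0 34 0 -10 0 0 0; 0 34 0 0 0 0 0; 0 34 0 0 0 0 0; 0 34 0 0 0 0 0"

```text
time_s: 14.37
position: [0.4775, -0.0804, 0.2095]
tool_rot: [[0.065, 0.998, 0.0], [0.998, -0.065, -0.0], [-0.0, 0.0, -1.0]]
ft_force: [1.1, 0.8, -0.5]
grip_width: 0.085
```

Request:
arm_command:
  rows: "0 34 0 0 0 0 0; 0 34 0 0 0 0 0; 0 34 0 0 0 0 0; 0 34 0 0 0 0 0; 0 34 0 0 0 0 0"

```text
time_s: 14.78
position: [0.4884, 0.0895, 0.2094]
tool_rot: [[0.064, 0.998, 0.0], [0.998, -0.064, -0.0], [-0.0, 0.0, -1.0]]
ft_force: [0.5, -0.3, 0.4]
grip_width: 0.0856
```

Request:
arm_command:
  rows: "0 34 0 0 0 0 0; 0 34 0 0 0 0 0; 0 34 0 0 0 0 0; 0 0 0 0 0 0 0; 0 0 0 0 0 0 0"

```text
time_s: 15.2
position: [0.4949, 0.1909, 0.209]
tool_rot: [[0.061, 0.998, -0.0], [0.998, -0.061, -0.0], [-0.0, -0.0, -1.0]]
ft_force: [-0.2, -0.2, -0.4]
grip_width: 0.0856
```

```bash
python3 - <<'E'
from h import *
s=eyes.get_image("side")[:,:,::-1]; t=eyes.get_image("top")[:,:,::-1]
cv2.imwrite("pics/side6.png",s);cv2.imwrite("pics/top6.png",t)
a=cv2.resize(s[130:210,320:420],(500,400),interpolation=cv2.INTER_CUBIC)
b=cv2.resize(t[185:229,380-2:411+2],(300,400),interpolation=cv2.INTER_CUBIC)
cv2.imwrite("pics/m6.png",cv2.convertScaleAbs(np.hstack([a,b]),alpha=1.6))
print("exp top of hood @.087",proj("side",PR+[0,0,.087]),proj("top",PR+[0,0,.087]),st()[0],np.round(st()[2]["ft_force"],1))
print([b[:3] for b in blobs("t",t,0,55,(375,185,40,40))],[b[:3] for b in blobs("s",s,0,62,(360,140,40,55))])
E
```

```text
exp top of hood @.087 [383.80626284 158.10235498] [398.28655012 206.58526774] [0.49508542 0.18908585 0.20885352] [-0.2  0.3  0.1]
[(array([395.85, 207.19]), 417.0, array([384, 196,  25,  23]))] []
```

View pics/m6.png

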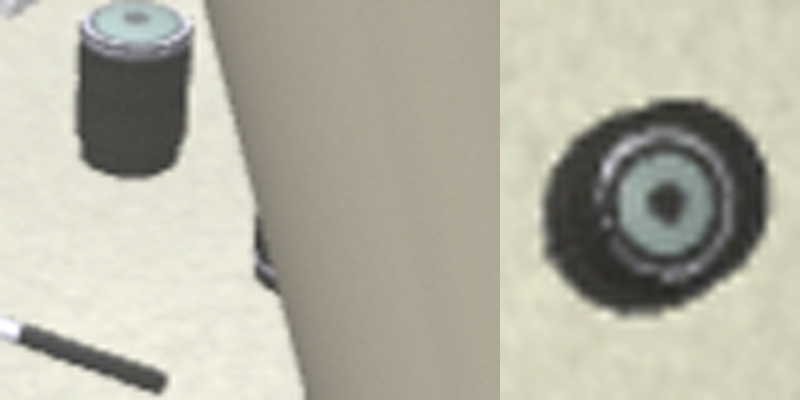

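The top view shows the hood ring around the barrel and the glass still at (397,207), so the lens hasn't shifted. The arm blocks the side view, so I move it back to the start area for a side check of the height.

Request:
arm_command:
  rows: "0 -34 -11 -5 0 0 0; 0 -34 -11 -5 0 0 0; 0 -34 -11 -5 0 0 0; 0 -34 -11 -5 0 0 0; 0 -34 -11 -5 0 0 0"

```text
time_s: 15.72
position: [0.4282, 0.0211, 0.2341]
tool_rot: [[0.066, 0.998, -0.0], [0.998, -0.066, -0.0], [-0.0, -0.0, -1.0]]
ft_force: [1.3, 0.1, 0.8]
grip_width: 0.0855
```

Request:
arm_command:
  rows: "0 -34 -11 -5 0 0 0; 0 -34 -11 -5 0 0 0; 0 -34 -11 -5 0 0 0; 0 -34 -11 0 0 0 0; 0 -34 -11 0 0 0 0"

```text
time_s: 16.13
position: [0.362, -0.1448, 0.2493]
tool_rot: [[0.066, 0.998, 0.0], [0.998, -0.066, -0.001], [-0.001, 0.0, -1.0]]
ft_force: [2.0, -0.9, -0.1]
grip_width: 0.0857
```

Request:
arm_command:
  rows: "0 -34 -11 0 0 0 0; 0 -34 -11 0 0 0 0; 0 -34 -11 0 0 0 0; 0 -34 -11 0 0 0 0; 0 -34 -11 0 0 0 0"

```text
time_s: 16.55
position: [0.2957, -0.3108, 0.249]
tool_rot: [[0.067, 0.998, -0.001], [0.998, -0.067, -0.001], [-0.001, -0.001, -1.0]]
ft_force: [0.9, 0.4, 0.5]
grip_width: 0.0853
```

Request:
arm_command:
  rows: "0 -34 -11 0 0 0 0; 0 -34 -11 0 0 0 0; 0 -34 -11 0 0 0 0; 0 -34 -11 0 0 0 0; 0 -34 -11 0 0 0 0"

```text
time_s: 16.97
position: [0.2296, -0.4767, 0.249]
tool_rot: [[0.067, 0.998, -0.001], [0.998, -0.067, -0.0], [-0.0, -0.001, -1.0]]
ft_force: [1.3, 0.3, 0.6]
grip_width: 0.0853
```

```bash
python3 - <<'E'
from h import *
s=eyes.get_image("side")[:,:,::-1]; t=eyes.get_image("top")[:,:,::-1]
cv2.imwrite("pics/side7.png",s)
a=cv2.resize(s[140:200,340:415],(750,600),interpolation=cv2.INTER_CUBIC)
a=cv2.convertScaleAbs(a,alpha=1.6)
L=[]
for z in(.045,.087):
  pts=[proj("side",PR+[.028*np.cos(k),.028*np.sin(k),z]) for k in np.linspace(0,6.28,40)]
  for p in pts: cv2.circle(a,tuple(int(v) for v in (p-[340,140])*10+5),1,(0,0,255),-1)
cv2.imwrite("pics/m7.png",a)
print(st()[0],np.round(st()[2]["ft_force"],1),st()[2]["time_s"])
print([b[:3] for b in blobs("t",t,0,55,(375,185,40,40))])
E
```

```text
[ 0.22859626 -0.47898316  0.24818782] [-0.4  0.2  0.8] 17.0667
[(array([395.86, 207.14]), 415.0, array([384, 196,  25,  23]))]
```

View pics/m7.png

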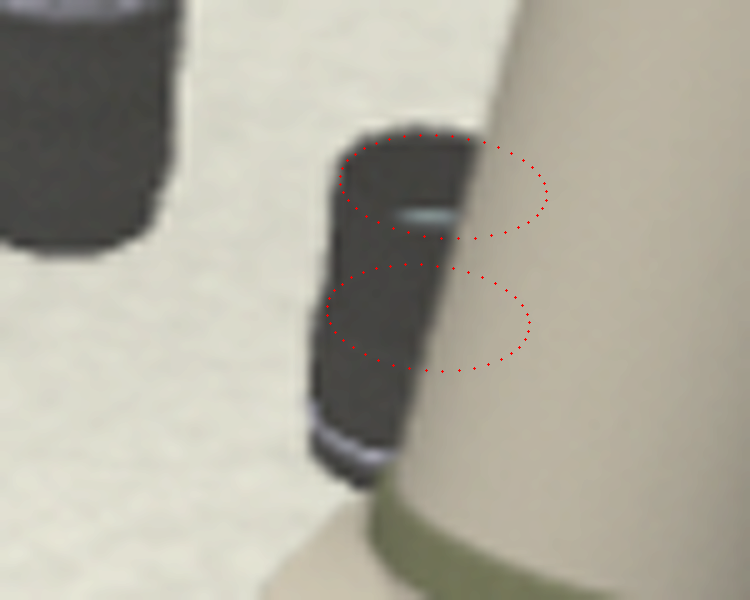

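The side view shows the hood's top rim within about 0.7 px of the outline expected at 87 mm. The hood is upright and no silver barrel shows below it. The arm touches nothing, so I hand in.

```bash
python3 -c "
from rig import env
print(env.close_job())"
```

```text
the job is handed in; nothing more can be done
None
```

The hood is off its peg, over the prime lens's barrel and down on its shoulder. I released it and handed the job in at about 17 s of robot time; `close_job` reports no verdict.

**What I did:** I gripped the hood along the peg row, lifted it square off the peg and lowered it over the barrel in small steps, holding it all the way. It met no resistance until firm contact at TCP height 71.3 mm, against 70.8 mm predicted, with a peak of about 19 N. I then eased off, let go and moved the arm clear.

**Last checks:**
- **Top view:** the hood is around the barrel, and the lens glass is at the same pixel as at the start. Two pictures about 2 s apart agree, so nothing is moving.
- **Side view:** the hood's top rim is within about 0.7 px (1–1.5 mm) of where a seated, upright hood should be, and no bare barrel shows below it. The arm hid the right part of the hood in this picture.
- **Not checked by camera:** both cameras were blocked by the arm during insertion, so that part went by force and position only. I did not re-measure the zoom lens, tripod plate or rear cap at the end. They looked undisturbed in the later pictures that showed them.

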